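# Aim the telescoping thermometer at the dairy tub and hold it out at its mark

## Task

Take a temperature reading of the small white cottage-cheese tub with the swivelling thermometer stand: take the thermometer head by its blue tab and, with the rod still pushed in, swing it to point at the middle of the tub and steady it there a moment; then pull the sprung rod out until the red ring on it has just come fully out of the tube. Finish holding the head there, steady and still aimed at the tub, without letting go; leave the tub and the two jars where they stand.

Things in the scene. Friction and masses are not known exactly. Their poses are not given: they have to be found in the camera images.
- probe_head: White boxy infrared-thermometer head, 50 long x 36 wide x 36 mm high, at the free end of a telescoping steel rod, 55 mm above the counter. Origin: middle of the head, on the rod's axis. Its x axis points forward along the rod, the way the black-ringed lens looks (lens face 32 mm ahead of the origin); z up. It cannot turn on the rod
- tab (a point): Middle of the graspable part of the upright blue grip tab on top of the head: tab 26 mm along the rod, 14 mm across, its top 15 mm above this point (113 mm above the counter); 43 mm straight above the head's origin. Pinch it from above across the rod. The head is 36 mm wide below; its top (with a 22 mm wide tab foot) is 21 mm below this point
- pivot (a point): Upright swivel axis of the grey stand (round foot 99 mm across, fixed to the counter; black turret 44 mm across, 81 mm high), at the rod's height of 55 mm. Rod and tube lie in a level line through this axis
- tube_mouth (a point): Centre of the open end of the aluminium outer tube (black end collar 29 mm across), 125 mm from the swivel axis; the steel inner rod (13 mm) comes out here
- swivel (a joint): Swivel angle of tube, rod and head about the upright axis at pivot, rad, range -0.9 to 1.2; growing = counterclockwise seen from above. Light friction (0.15 N m), stays where it is left
- extension (a joint): How far the rod is pulled out, m: 0 = fully in (head's origin 170 mm from the swivel axis), stop at 0.13. An inner spring draws it back: 3 N at 0 plus 90 N per m, so about 11.5 N at the mark. The mark is a red ring, 8 mm wide, on the steel rod, hidden in the tube at first: it begins to show at the tube's mouth at 0.086 and has just come fully out at 0.094, which is the mark
- dairy_tub: The target: small white cottage-cheese tub with red fruit picture and foil lid, 72 mm across, 71 mm high, loose. Origin: centre of its underside
- white_lid_jar: Bystander: glass jar with white contents and a pale lid, 67 mm across, 100 mm high, loose. Origin: centre of its underside
- dark_lid_jar: Bystander: glass jar of yellowish spread with a dark brown-black lid, 61 mm across, 85 mm high, loose. Origin: centre of its underside
There are look-alikes about, which are no part of the job. Leave any pink, turquoise or yellow look-alike of the dairy_tub alone.

How it is judged:
On the way, in this order (a step that is already met when the one before it is completed fails the run):
1. the held head points at the middle of the dairy tub, with the rod still pushed in (under 30 mm out), steady for 0.3 s (y of dairy_tub in the frame of probe_head between -0.018 and 0.018 m and x of dairy_tub in the frame of probe_head above 0.05 m and contact force between the fingers and probe_head above 2 N and value of joint extension below 0.03 m and velocity of joint swivel between -0.1 and 0.1 rad/s), for 0.3 s.
2. the rod is pulled out to its red ring while the held head points at the tub (y of dairy_tub in the frame of probe_head between -0.018 and 0.018 m and x of dairy_tub in the frame of probe_head above 0.05 m and contact force between the fingers and probe_head above 2 N and value of joint extension between 0.084 and 0.104 m), for 0.3 s.
At the end, for the whole second after the job is handed in: The fingers hold the head (over 2 N), the rod is out 84 to 104 mm (red ring just out: 94 mm) and still, the rod's line passes within 18 mm of the tub's middle with the tub ahead of the head, the head touches none of the containers, and tub and jars are within 15 mm of where they stood (all of step 2 and velocity of joint extension between -0.01 and 0.01 m/s and velocity of joint swivel between -0.05 and 0.05 rad/s and distance of each of dairy_tub, white_lid_jar, dark_lid_jar from where it was at the start of the episode below 0.015 m and contact force between probe_head and dairy_tub below 0.5 N and contact force between probe_head and white_lid_jar below 0.5 N and contact force between probe_head and dark_lid_jar below 0.5 N); the arm keeps its last pose, push and grip.
It fails at once if the dairy tub is shoved (over 20 mm) or tipped (distance of dairy_tub from where it was at the start of the episode above 0.02 m or angle between dairy_tub's own z axis and vertical above 0.3 rad).
It fails at once if the white lid jar is shoved (over 20 mm) or tipped (distance of white_lid_jar from where it was at the start of the episode above 0.02 m or angle between white_lid_jar's own z axis and vertical above 0.3 rad).
It fails at once if the dark lid jar is shoved (over 20 mm) or tipped (distance of dark_lid_jar from where it was at the start of the episode above 0.02 m or angle between dark_lid_jar's own z axis and vertical above 0.3 rad).
It also fails if it takes over 42 s, if anything falls off the work surface, if the arm or the gripper's body presses on something with over 40 N, if the wrist force passes 120 N, or if a joint passes its speed limit or range.

## Robot

A 6-joint arm with a two-finger parallel gripper is mounted at the origin on a cart in front of the work surface, level with it; the furniture and walls round the work are solid. World frame = base frame: x ahead of the robot, y to its left, z up, the work surface at z = 0. Lengths are in m, angles in rad, forces in N, time in s.
With the tool pointing down it reaches from about 0.275 to 0.875 m from the base axis. Payload 12.5 kg.
Tool frame: the origin (TCP) lies on the mounting face of the last link; the fingertips stand 173 mm ahead of it and the grasp point (between the pads) lies 155 mm ahead of it (manip.pinch_z is the distance from the TCP to the grasp point, in m); z points along the fingers, y is the line along which they close (so a half turn about z gives the same grasp; the last joint's range is limited). The gripper opens to 85 mm and grips with 20 to 120 N. Pads are 22 mm wide; open, the fingers measure 114 mm over their backs; the gripper's body (76 mm by 85 mm) begins 54 mm behind the grasp point. The pads swing forward as they close: fully open they stand 13 mm farther back than shut.
Start: joints at [1.036, 0.351, 1.652, -0, 1.139, -0.085], TCP at [0.239, 0.495, 0.405] pointing down, gripper open.
Joint ranges: [-2.75, 2.75], [-0.79, 2.1], [0.01, 2.65], [-1.57, 4.71], [0.07, 3.14], [-2.87, 2.87]. Speed limits (rad/s): [2.22, 2.22, 2.79, 3.14, 3.14, 3.14].

## Interface

Orientations are given as a rotation vector (axis times angle).
In Python, from rig import manip gives the robot as it stands. Calls block until the motion is done:
- manip.movep(position, orientation): joint-space move of the TCP to a pose.
- manip.move_l(position, rotation=None, feed=0.15, f_stop=None): straight line of the TCP; rotation=None keeps the orientation; feed is the mean speed in m/s. With f_stop (N) it stops when the force on the tool has changed by that much, and returns True; else False.
- manip.movej(angles): joint-space move.
- manip.set_gripper(opening, newtons=None): finger opening in m; newtons is the grip in N (None keeps the last); returns when the fingers have stopped.
- manip.wait(seconds).
- manip.solve_ik(position, orientation): joint angles nearest the present ones, or None.
- manip.get_state(): the state.
- manip.get_image(name): name is "scene" or "top"; returns the picture (384x512x3 uint8, red, green, blue); there is no depth.
- manip.camera_model(name): a dict with "fx", "fy", "cx", "cy" (pixels), "world_from_camera" (4x4, takes a point from camera to world coordinates). Camera axes: x right, y down, z forward; pixel columns grow to the right and rows downward; lengths in m; the calibration is good to about 2 mm. A picture is of the moment at which its call begins. camera_model takes no time and is no camera call.
A pose or a line that the arm cannot do raises manip.Unreachable and nothing moves.
- manip.job_done(): hands the job in; it is judged then, once.
The state is a dict: "clock": time; "q": joint angles; "joint_vel": joint speeds; "joint_efforts": joint torques, N m; "ee_pos": TCP position; "tcp_rot": TCP orientation; "contact_force": force on the tool from outside, world axes, zero at the start; "torque": the same for the moment, N m; "grip_width": finger opening in m; "gripper_force": force on a finger pad.
Only numpy, scipy, OpenCV 4.12 (cv2) and the standard library are available. Lean on these libraries where they do the work, as an engineer would, in place of code of your own. Each camera call takes 0.05 s, during which the arm holds its last target. There are 200 camera calls.

## Working session

There is one attempt and no reset: what is moved stays moved. The work goes in short steps, each a Python script; the robot and the scene stay as the last script left them, time stands still between calls to the robot, and variables do not carry over. Pictures are saved under pics/ and viewed, at most 10 in all, crops included, and the job is handed in when it is done.

```bash
mkdir -p pics; python3 - <<'E'
from rig import manip
import cv2
for n in("scene","top"):
    cv2.imwrite(f"pics/{n}0.png",cv2.resize(manip.get_image(n)[:,:,::-1],(800,600),interpolation=cv2.INTER_CUBIC))
    m=manip.camera_model(n);print(n,m["fx"],m["fy"],m["cx"],m["cy"],m["world_from_camera"])
s=manip.get_state();print(s["clock"],s["tcp_rot"])
E
```

```text
scene 410.6489147393943 410.6489147393943 255.33858704747763 197.0241159879358 [[ 0.90794934 -0.16930284  0.38335955  0.16241644]
 [-0.4189193  -0.39198492  0.81905705 -0.88433973]
 [ 0.01160248 -0.90425902 -0.42682667  0.55968626]
 [ 0.          0.          0.          1.        ]]
top 428.62105489147706 428.62105489147706 253.24515426593553 193.90444996969873 [[-0.02592728 -0.99384182  0.10773216  0.44324951]
 [-0.99957286  0.02432004 -0.01620621  0.02169888]
 [ 0.01348636 -0.10810633 -0.99404786  1.25360923]
 [ 0.          0.          0.          1.        ]]
0.1 [-7.00536895e-01 -3.06216951e+00  1.56699601e-03]
```

View pics/scene0.png

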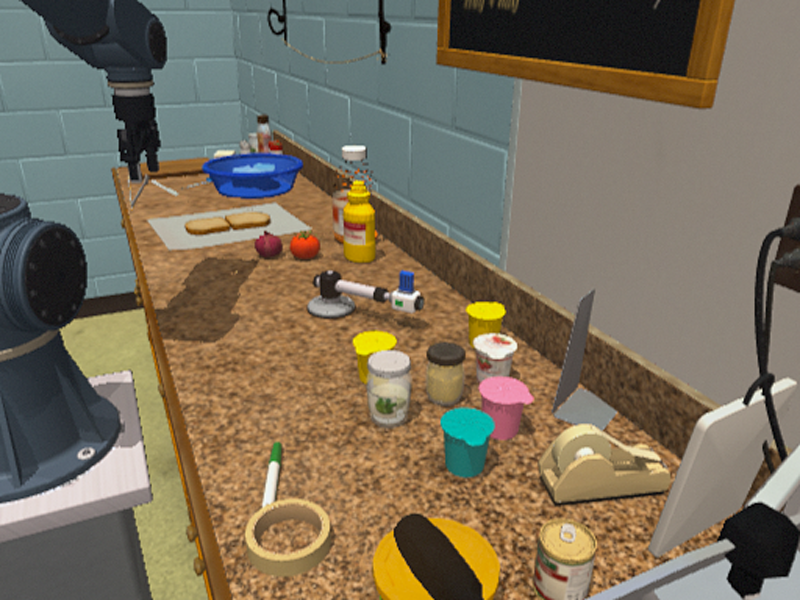

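View pics/top0.png

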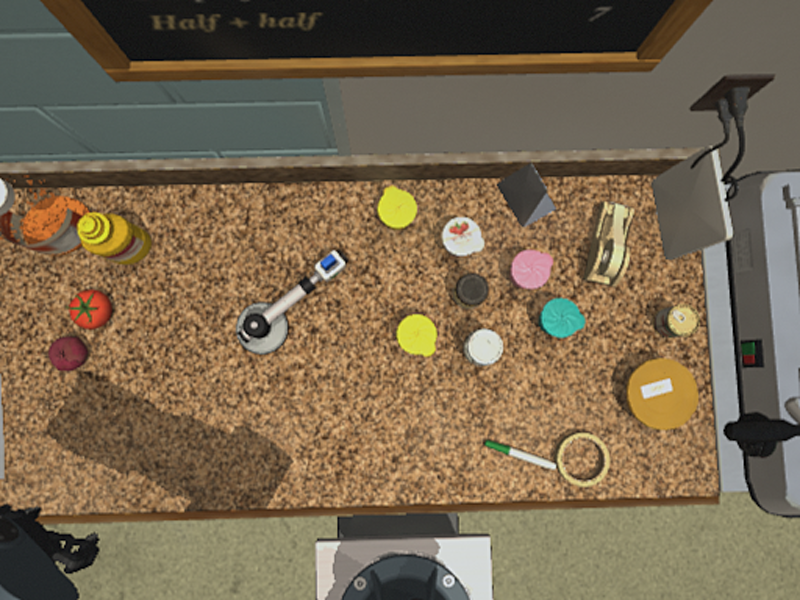

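The scene shows the stand at about (330,305) with its head at (405,295). The top view shows the turret at (257,325), tab at (328,262) and tub candidates: yellow (398,208) and (417,335), pink (531,270), turquoise (562,318), and white with a red fruit picture (462,237). The white one fits the description. I'll confirm it in an enlarged crop.

```bash
python3 - <<'E'
from rig import manip
import cv2
im=manip.get_image("top")[:,:,::-1]
# crop cols 145-345, rows 110-250 x4
cv2.imwrite("pics/crop1.png",cv2.resize(im[110:250,145:345],None,fx=4,fy=4,interpolation=cv2.INTER_CUBIC))
im=manip.get_image("scene")[:,:,::-1]
cv2.imwrite("pics/crop2.png",cv2.resize(im[160:290,180:360],None,fx=4,fy=4,interpolation=cv2.INTER_CUBIC))
E
```

```text
(no output)
```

View pics/crop1.png

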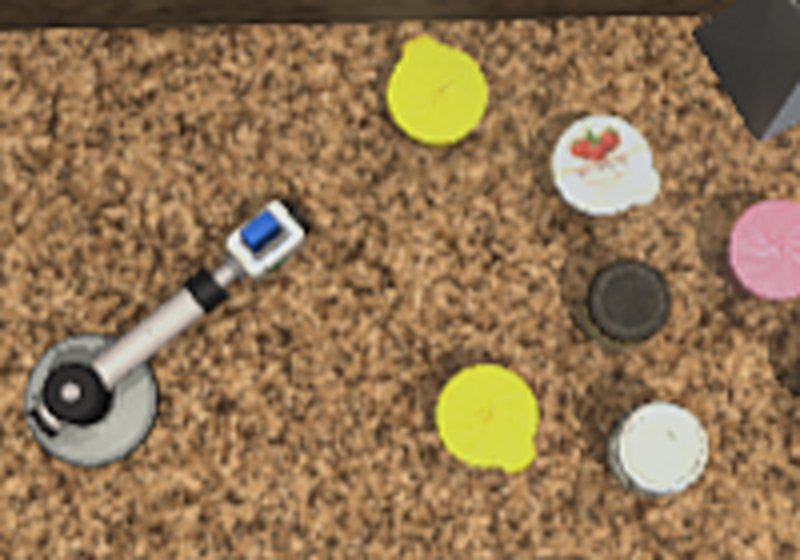

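View pics/crop2.png

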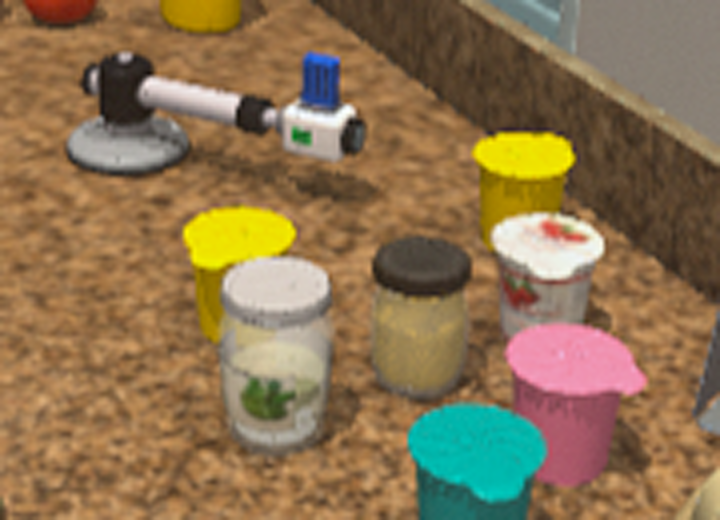

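The crop confirms it: the white lid with strawberries at crop (603,165), dark jar at (629,300), white jar at (661,448), turret top at (77,393), tab top at about (263,228).

```bash
cat > h.py <<'E'
import numpy as np
from rig import manip
def ray(n,u,v,z):
    m=manip.camera_model(n);T=np.array(m["world_from_camera"])
    d=T[:3,:3]@[(u-m["cx"])/m["fx"],(v-m["cy"])/m["fy"],1]
    return T[:3,3]+d*(z-T[2,3])/d[2]
def c1(x,y,z): return ray("top",(x+.5)/4-.5+145,(y+.5)/4-.5+110,z)
def c2(x,y,z): return ray("scene",(x+.5)/4-.5+180,(y+.5)/4-.5+160,z)
E
python3 - <<'E'
from h import *
P={}
for n,a in dict(foot=(91,401,.008),turret=(77,393,.081),collar=(206,290,.06),tabtop=(263,228,.113),tub=(603,165,.071),tubL=(552,165,.071),tubR=(654,165,.071),dark=(629,299,.085),white=(661,448,.1),yel1=(438,93,.071),yel2=(487,414,.071)).items():
    P[n]=c1(*a);print(n,P[n].round(4))
print("scene: tub",c2(547,247,.071),"tab",c2(321,60,.113),"turret",c2(126,62,.081),"dark",c2(422,265,.085))
d=P["tabtop"]-P["turret"];print("r",np.hypot(*d[:2]),"ang",np.arctan2(d[1],d[0]))
d=P["tub"]-P["turret"];print("r",np.hypot(*d[:2]),"ang",np.arctan2(d[1],d[0]))
E
```

```text
foot [0.5377 0.2519 0.008 ]
turret [0.5379 0.2479 0.081 ]
collar [0.6098 0.1616 0.06  ]
tabtop [0.6435 0.1166 0.113 ]
tub [ 0.6901 -0.1191  0.071 ]
tubL [ 0.6909 -0.0832  0.071 ]
tubR [ 0.6893 -0.155   0.071 ]
dark [ 0.593  -0.1319  0.085 ]
white [ 0.4895 -0.1477  0.1   ]
yel1 [ 0.7444 -0.0045  0.071 ]
yel2 [ 0.5171 -0.0325  0.071 ]
scene: tub [ 0.68126658 -0.13552641  0.071     ] tab [0.63898939 0.10498097 0.113     ] turret [0.53370698 0.23100713 0.081     ] dark [ 0.58649132 -0.14626601  0.085     ]
r 0.16856648167969618 ang -0.8934965585761524
r 0.39733868124292043 ang -1.1776672315305716
```

```bash
python3 - <<'E'
from h import *
def proj(n,p):
    m=manip.camera_model(n);T=np.linalg.inv(np.array(m["world_from_camera"]));q=T[:3,:3]@p+T[:3,3]
    return np.array([m["fx"]*q[0]/q[2]+m["cx"],m["fy"]*q[1]/q[2]+m["cy"]])
p=np.array([.239,.495,.232])
print("tip in 800px: scene",proj("scene",p)*1.5625,"top",proj("top",p)*1.5625)
print("tub etc from top, in crop2:")
for n,q in dict(tub=(.6901,-.1191,.071),tubB=(.6901,-.1191,0),tab=(.6435,.1166,.113),foot=(.5377,.25,.0),knob=(.5379,.248,.081),jar=(.593,-.1319,.085)).items(): print(n,(proj("scene",np.array(q))-[180,160])*4)
print("table front/back edge etc: base axis floor", proj("top",np.zeros(3))*1.5625)
E
```

```text
tip in 800px: scene [146.0121103  180.73925769] top [ 68.54289391 523.72058165]
tub etc from top, in crop2:
tub [543.34059718 231.35904636]
tubB [535.20688561 327.74435402]
tab [318.26794863  52.03260362]
foot [124.86472426 145.49293112]
knob [122.38836219  52.07542938]
jar [418.59172617 250.58720961]
table front/back edge etc: base axis floor [404.78826265 624.50669894]
```

```bash
cat >> h.py <<'E'
from scipy.spatial.transform import Rotation as Ro
import cv2
PIV=np.array([.5379,.2479])
def rot(a,s):
    u=np.array([np.cos(a),np.sin(a),0])*s; z=np.array([0,0,-1.]); 
    return Ro.from_matrix(np.c_[u,np.cross(z,u),z]).as_rotvec()
def pose(a,r,z=.100,piv=PIV): return [piv[0]+r*np.cos(a),piv[1]+r*np.sin(a),z+manip.pinch_z]
def snap(n,name,x0,x1,y0,y1,k=4):
    im=manip.get_image(n)[y0:y1,x0:x1,::-1]; cv2.imwrite(f"pics/{name}.png",cv2.resize(im,None,fx=k,fy=k,interpolation=cv2.INTER_CUBIC))
E
python3 - <<'E'
from h import *
A=-.8935
for s in(1,-1):
    for a,r in((A,.17),(-1.18,.17),(-1.18,.264)): print(s,a,np.round(manip.solve_ik(pose(a,r),rot(a,s)),2))
q=[manip.solve_ik(pose(A,.17),rot(A,s)) for s in(1,-1)]
s=1 if abs(q[0][5])<abs(q[1][5]) else -1
print("s",s)
manip.set_gripper(.06)
manip.movep(pose(A,.17,.2),rot(A,s)); manip.move_l(pose(A,.17,.135),feed=.1)
snap("top","hov_t",160,280,110,230,4); snap("scene","hov_s",180,300,120,240,4)
print(manip.get_state()["clock"])
cv2.imwrite("pics/hov.png",np.hstack([cv2.imread("pics/hov_t.png")[:,:400],cv2.imread("pics/hov_s.png")[:,:400]]))
E
```

```text
1 -0.8935 [0.11 0.71 1.47 0.   0.96 2.57]
1 -1.18 [ 0.07  0.64  1.6  -0.    0.9   2.82]
1 -1.18 [-0.07  0.68  1.52 -0.    0.94  2.68]
-1 -0.8935 [ 0.11  0.71  1.47  0.    0.96 -0.57]
-1 -1.18 [ 0.07  0.64  1.6  -0.    0.9  -0.32]
-1 -1.18 [-0.07  0.68  1.52 -0.    0.94 -0.46]
s -1
3.4833
```

View pics/hov.png

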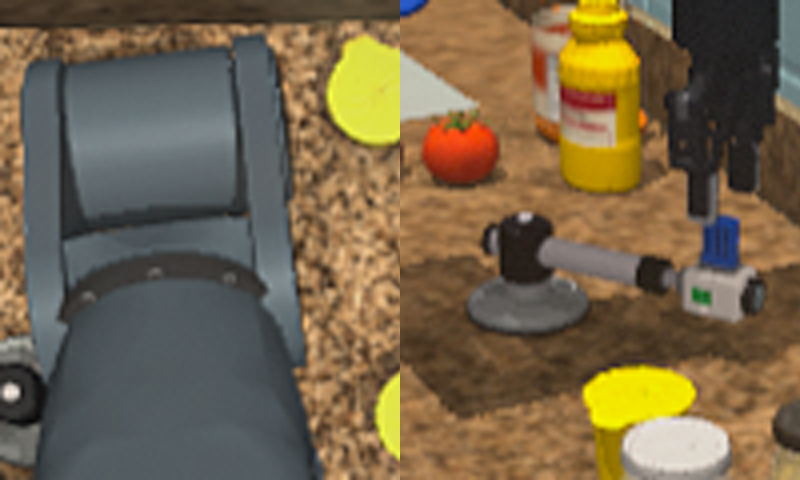

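The top view is blocked by the arm. In the scene view the two fingertips (702,215) and (742,190) straddle the tab top at (722,220). I'll descend and grip.

```bash
python3 - <<'E'
from h import *
A=-.8935
print(manip.move_l(pose(A,.17,.100),feed=.06,f_stop=15))
manip.set_gripper(0,80)
s=manip.get_state();print(s["clock"],s["grip_width"],s["gripper_force"],s["contact_force"],np.array(s["ee_pos"])-pose(A,.17),s["torque"])
snap("scene","grip",230,330,150,250,5)
E
```

```text
False
4.7 0.012797799024678952 77.9472541809082 [3.12496939 2.61335994 2.16474946] [0.0002939  0.00015051 0.00047162] [ 0.34290074 -0.32451902 -0.67499346]
```

View pics/grip.png

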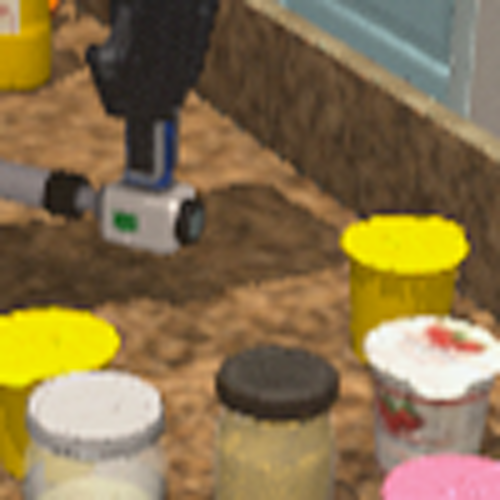

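The finger holds the tab (opening 12.8 mm, 78 N). Next is the swing along the arc.

```bash
python3 - <<'E'
from h import *
A=-.8935;B=-1.18
for a in np.linspace(A,B,5)[1:]:
    manip.move_l(pose(a,.17),rot(a,-1),feed=.05)
manip.wait(.8)
s=manip.get_state();print(s["clock"],s["grip_width"],s["gripper_force"],s["contact_force"],s["torque"])
snap("top","aim_t",145,345,110,250,4); snap("scene","aim_s",180,350,160,290,4)
E
```

```text
7.1167 0.012734947970915877 78.3741295337677 [1.72119757 4.2027928  6.20526774] [ 0.68030271 -0.11113635 -0.57358463]
```

View pics/aim_t.png

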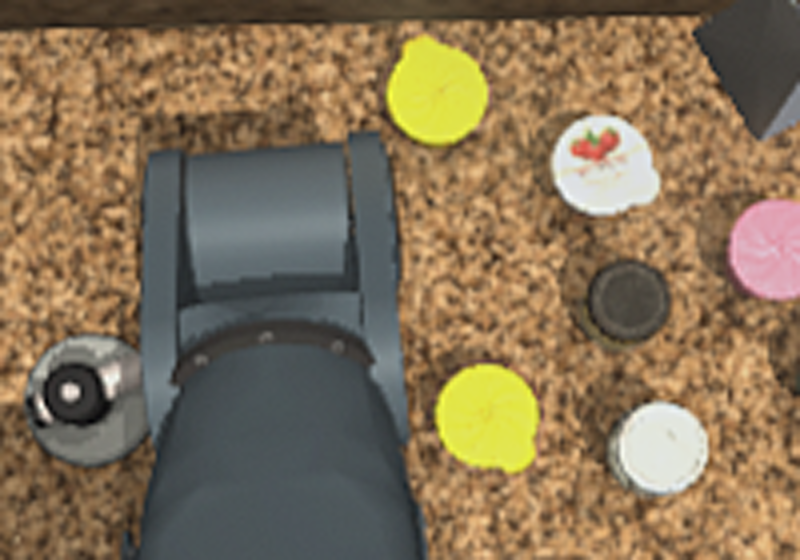

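View pics/aim_s.png

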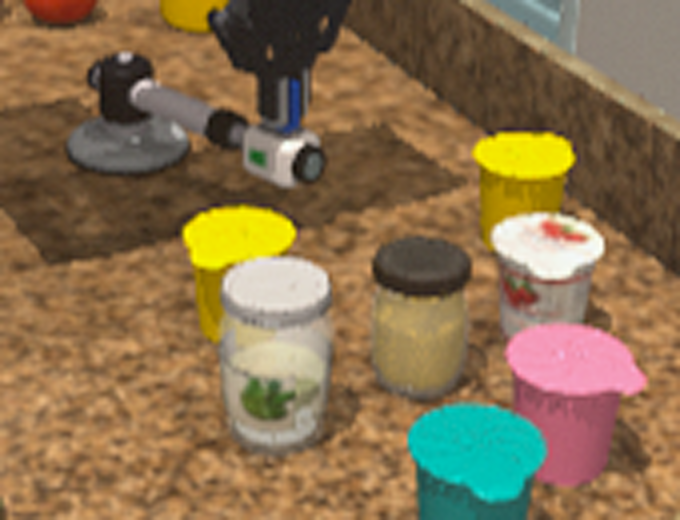

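The tub and jars are unmoved. In the scene crop the rod runs from (147,93) through the collar (226,129) to the lens centre (311,164). I'll check numerically where that line passes the tub, using the scene camera only.

```bash
python3 - <<'E'
from h import *
p=[c2(*q,.055)[:2] for q in((147,93),(226,129),(311,164))]
tub=c2(546,245,.071)[:2]; piv=(c2(125,58,.081)[:2]); print(p,tub,piv)
for a,b in((p[0],p[2]),(p[1],p[2]),(piv,p[2])):
    d=(b-a)/np.linalg.norm(b-a); w=tub-a
    print("ang",np.arctan2(d[1],d[0]),"perp",d[0]*w[1]-d[1]*w[0])
# top view: tub and piv
t=c1(603,165,.071)[:2];v=c1(75,393,.081)[:2];d=t-v;print(np.arctan2(d[1],d[0]),v,t)
E
```

```text
[array([0.54788368, 0.22522659]), array([0.57851009, 0.13899623]), array([0.61100201, 0.0601857 ])] [ 0.68210031 -0.13306209] [0.53568688 0.23902271]
ang -1.2055183976446413 perp -0.00262228004513812
ang -1.1797496935850227 perp -0.007926472723139052
ang -1.1722010262070774 perp -0.009479439891688951
-1.179056111662447 [0.53792916 0.24929316] [ 0.69010797 -0.11909769]
```

Both views agree to within about 10 mm (top view centred, scene view 3–9 mm to the clockwise side). I'll nudge to -1.187 rad, steady, then pull.

```bash
python3 - <<'E'
from h import *
B=-1.187
manip.move_l(pose(B,.17),rot(B,-1),feed=.03); manip.wait(.8)
manip.move_l(pose(B,.264),rot(B,-1),feed=.04); manip.wait(.5)
s=manip.get_state();f=s["contact_force"];u=np.array([np.cos(B),np.sin(B),0])
print(s["clock"],s["grip_width"],s["gripper_force"],f,"radial",f@u,"err",np.array(s["ee_pos"])-pose(B,.264))
snap("scene","pull",195,345,160,270,5)
E
```

```text
11.2667 0.013080012815498306 78.21673393249512 [-3.07118153 10.44116235  7.65104254] radial -10.831549176373052 err [-2.18038802e-04  1.11793654e-03  4.40239483e-05]
```

View pics/pull.png

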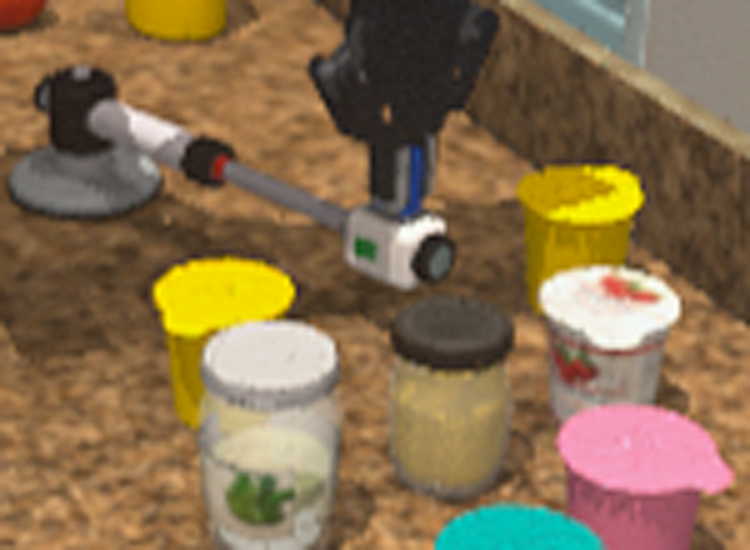

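The red ring shows at the collar (213–228, 167) and the containers are untouched. I'll look closer at how far out the ring is.

```bash
python3 - <<'E'
from h import *
snap("scene","ring",225,305,180,225,10)
im=manip.get_image("scene").astype(int)
r=im[185:205,230:246];m=(r[...,0]-np.maximum(r[...,1],r[...,2]))>50
ys,xs=np.nonzero(m);print(sorted(zip(xs+230,ys+185)))
m=manip.camera_model("scene");T=np.linalg.inv(np.array(m["world_from_camera"]))
B=-1.187
for rr in(.11,.125,.133,.239,.296):
    p=np.array([PIV[0]+rr*np.cos(B),PIV[1]+rr*np.sin(B),.055]);q=T[:3,:3]@p+T[:3,3];u=[m["fx"]*q[0]/q[2]+m["cx"],m["fy"]*q[1]/q[2]+m["cy"]];print(rr,u,(np.array(u)-[225,180])*10)
E
```

```text
[(np.int64(236), np.int64(200)), (np.int64(237), np.int64(186)), (np.int64(238), np.int64(185)), (np.int64(238), np.int64(186)), (np.int64(238), np.int64(191)), (np.int64(238), np.int64(192)), (np.int64(238), np.int64(193)), (np.int64(238), np.int64(194)), (np.int64(238), np.int64(195)), (np.int64(239), np.int64(186)), (np.int64(239), np.int64(191)), (np.int64(239), np.int64(192)), (np.int64(239), np.int64(193)), (np.int64(239), np.int64(194)), (np.int64(240), np.int64(191))]
0.11 [np.float64(235.42000061937074), np.float64(190.95483791786526)] [104.20000619 109.54837918]
0.125 [np.float64(238.97683785879664), np.float64(192.4363997398897)] [139.76837859 124.3639974 ]
0.133 [np.float64(240.89612256672015), np.float64(193.23585688606875)] [158.96122567 132.35856886]
0.239 [np.float64(267.8936292932373), np.float64(204.4813743397466)] [428.93629293 244.8137434 ]
0.296 [np.float64(283.7308572414489), np.float64(211.07819919152297)] [587.30857241 310.78199192]
```

View pics/ring.png

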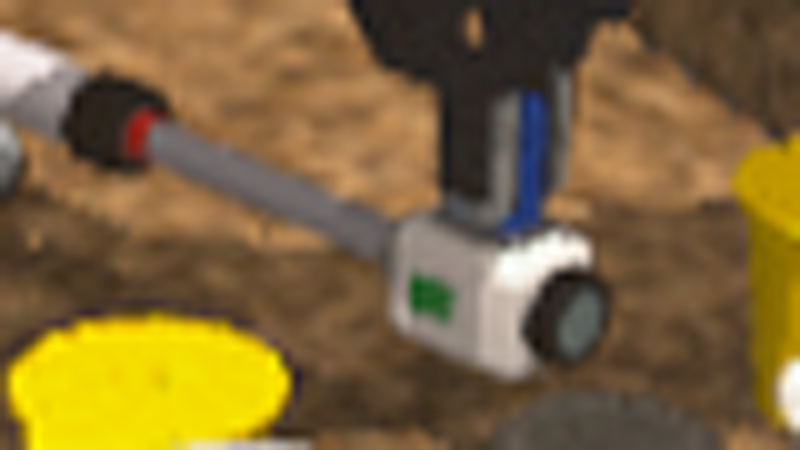

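The ring is about 2 px wide, which matches its projected 8 mm, and it sits right at the collar, so the rod is at about 94 mm. The rod line runs through the tub's middle: at x=610 it is at row 328, between the two estimates of 316 and 333. Handing in.

```bash
python3 - <<'E'
from rig import manip
manip.wait(.3); print(manip.job_done())
E
```

```text
the job is handed in; nothing more can be done
None
```

I handed the job in with the head still held by its blue tab, aimed at the white cottage-cheese tub and with the red ring just out (about 94 mm); the tub and jars looked untouched in the last picture, and the hand-in returned no verdict.

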